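Try the tubing clamps and sort them

TASK

Three ring-handled tubing clamps have come out of the autoclave and lie open on the sloping drying stand: squeeze the handles of each to try its joint. Lay those that close in the wide stock tray, shut, flat on its floor and lengthwise side by side, and lay any that is seized flat, as it is, in the empty bay of the repair tray (the one with the screwdriver and oil bottle). Lay them down rather than drop them, let go, and leave everything else on the bench alone.

Things in the scene. Friction and masses are not known exactly. Their poses are not given: they have to be found in the camera images.
- stand_face (a point): sloping drying stand: black rubber face 190 mm up the slope x 340 mm across, 28 degrees, low edge towards the robot with a steel lip 12 mm high; three clamps lie on it side by side, about 110 mm apart. The point: middle of the sloping face, 65 mm above the bench. Axes of the upright stand: z vertical, x level to the high side, y across
- clamp_1_pivot (a point): steel ring-handled tubing clamp (scissors type), 155 mm long, about 160 g, 10 mm thick, lying open on the stand, jaw tips at the lip, rings uphill. The point: centre of its joint, 5 mm above what it lies on. Axes of its first lever: z normal to the flat clamp, x from joint to handles as if closed; jaws end 58 mm to -x, rings 97 mm to +x. Free or seized: cannot be seen, only felt
- clamp_1_ring (a point): centre of the finger ring (34 mm across) of clamp 1's first lever, half-way up: 80 mm to +x and 17 mm to +y of clamp_1_pivot, same axes. Closed, the clamp is symmetric about x, 68 mm wide over the rings; between 18 and 57 mm beyond the joint its two shanks run parallel, each 7 mm wide, 17 mm over both
- clamp_1_lever_ring (a point): the same for the second lever's ring: closed, 17 mm to -y; axes turn with the second lever. Open by q rad, the clamp is symmetric about the line from its joint to mid-way between its two rings; 42 mm along that line from the joint it is about 17 + 42 q mm wide over the shanks
- clamp_1_lever (a joint): angle between clamp 1's levers, rad: 0 closed (rings touch), grows as the handles open, at most 0.45; 0.24 to 0.36 at the start. A free joint closes under 1 N on the handles and stays where it is left; a seized one does not move under any grip
- clamp_2_pivot (a point): steel ring-handled tubing clamp (scissors type), 155 mm long, about 160 g, 10 mm thick, lying open on the stand, jaw tips at the lip, rings uphill. The point: centre of its joint, 5 mm above what it lies on. Axes of its first lever: z normal to the flat clamp, x from joint to handles as if closed; jaws end 58 mm to -x, rings 97 mm to +x. Free or seized: cannot be seen, only felt
- clamp_2_ring (a point): centre of the finger ring (34 mm across) of clamp 2's first lever, half-way up: 80 mm to +x and 17 mm to +y of clamp_2_pivot, same axes. Closed, the clamp is symmetric about x, 68 mm wide over the rings; between 18 and 57 mm beyond the joint its two shanks run parallel, each 7 mm wide, 17 mm over both
- clamp_2_lever_ring (a point): the same for the second lever's ring: closed, 17 mm to -y; axes turn with the second lever. Open by q rad, the clamp is symmetric about the line from its joint to mid-way between its two rings; 42 mm along that line from the joint it is about 17 + 42 q mm wide over the shanks
- clamp_2_lever (a joint): angle between clamp 2's levers, rad: 0 closed (rings touch), grows as the handles open, at most 0.45; 0.24 to 0.36 at the start. A free joint closes under 1 N on the handles and stays where it is left; a seized one does not move under any grip
- clamp_3_pivot (a point): steel ring-handled tubing clamp (scissors type), 155 mm long, about 160 g, 10 mm thick, lying open on the stand, jaw tips at the lip, rings uphill. The point: centre of its joint, 5 mm above what it lies on. Axes of its first lever: z normal to the flat clamp, x from joint to handles as if closed; jaws end 58 mm to -x, rings 97 mm to +x. Free or seized: cannot be seen, only felt
- clamp_3_ring (a point): centre of the finger ring (34 mm across) of clamp 3's first lever, half-way up: 80 mm to +x and 17 mm to +y of clamp_3_pivot, same axes. Closed, the clamp is symmetric about x, 68 mm wide over the rings; between 18 and 57 mm beyond the joint its two shanks run parallel, each 7 mm wide, 17 mm over both
- clamp_3_lever_ring (a point): the same for the second lever's ring: closed, 17 mm to -y; axes turn with the second lever. Open by q rad, the clamp is symmetric about the line from its joint to mid-way between its two rings; 42 mm along that line from the joint it is about 17 + 42 q mm wide over the shanks
- clamp_3_lever (a joint): angle between clamp 3's levers, rad: 0 closed (rings touch), grows as the handles open, at most 0.45; 0.24 to 0.36 at the start. A free joint closes under 1 N on the handles and stays where it is left; a seized one does not move under any grip
- stock_floor (a point): stock tray: wide plain perforated metal tray with a bail handle at each short end, fixed, 220 (x) x 176 (y) x 22 mm high, walls and floor 3 mm. The point is the centre of its floor's upper face, 3 mm above the bench; x lengthwise, z up. Inside 214 x 170 mm: two closed clamps lie lengthwise side by side
- repair_bay (a point): repair tray: grey plastic, fixed, 220 (x) x 176 (y) x 26 mm, walls 3 mm; a partition 24 mm high sets off a channel at its -y side where a screwdriver and a white dropper bottle (71 mm tall, 75 mm to +x and 88 mm to -y of the point) stay. The point: centre of the empty bay's floor, upper face, 3 mm above the bench; bay 214 (x) x 119 (y) mm inside; x lengthwise, z up
- oil_bottle: bystander, to be left alone: small amber immersion-oil bottle, 34 mm across, 75 mm tall, in front of the stand; origin under its centre
- objective: bystander, to be left alone: brass microscope objective standing on its thread, 32 mm across, 54 mm tall, in front of the stand; origin under its centre
- dishes: bystander, to be left alone: two stacked clear culture dishes, 60 mm across, 28 mm tall, in front of the stand; origin under its centre
- tip_box: bystander, to be left alone: closed box of pipette tips, 82 x 118 x 64 mm; origin under its centre
- slide_box: bystander, to be left alone: shut white slide box, 88 x 100 x 34 mm; origin under its centre
- tissue_box: bystander, to be left alone: cardboard box of lens tissues, 75 x 120 x 55 mm (tissue up to 80 mm); origin under its centre
Not all that is in view belongs to the job. Leave any orange or yellow look-alike of the part that bears clamp_2_pivot alone.

How it is judged:
At the end, for the whole second after the job is handed in: The clamps that move (two of the three) lie closed (within 0.08 rad), flat on the stock tray's floor, joint and rings inside, within 0.35 rad of lengthwise; the seized one, still open, lies flat on the floor of the repair tray's empty bay, joint and rings inside; all are at rest (((x of clamp_1_pivot in the frame of stock_floor between -0.107 and 0.107 m and y of clamp_1_pivot in the frame of stock_floor between -0.085 and 0.085 m and z of clamp_1_pivot in the frame of stock_floor between -0.005 and 0.013 m and x of clamp_1_ring in the frame of stock_floor between -0.107 and 0.107 m and y of clamp_1_ring in the frame of stock_floor between -0.085 and 0.085 m and z of clamp_1_ring in the frame of stock_floor between -0.005 and 0.013 m and x of clamp_1_lever_ring in the frame of stock_floor between -0.107 and 0.107 m and y of clamp_1_lever_ring in the frame of stock_floor between -0.085 and 0.085 m and z of clamp_1_lever_ring in the frame of stock_floor between -0.005 and 0.013 m and angle between clamp_1_pivot's own z axis and vertical below 0.12 rad and linear speed of clamp_1 below 0.03 m/s and angular speed of clamp_1 below 0.3 rad/s and value of joint clamp_1_lever below 0.08 rad and angle between the x axis of clamp_1_pivot and the x axis of stock_floor, either way round below 0.35 rad) or (x of clamp_1_pivot in the frame of repair_bay between -0.107 and 0.107 m and y of clamp_1_pivot in the frame of repair_bay between -0.059 and 0.059 m and z of clamp_1_pivot in the frame of repair_bay between -0.005 and 0.013 m and x of clamp_1_ring in the frame of repair_bay between -0.107 and 0.107 m and y of clamp_1_ring in the frame of repair_bay between -0.059 and 0.059 m and z of clamp_1_ring in the frame of repair_bay between -0.005 and 0.013 m and x of clamp_1_lever_ring in the frame of repair_bay between -0.107 and 0.107 m and y of clamp_1_lever_ring in the frame of repair_bay between -0.059 and 0.059 m and z of clamp_1_lever_ring in the frame of repair_bay between -0.005 and 0.013 m and angle between clamp_1_pivot's own z axis and vertical below 0.12 rad and linear speed of clamp_1 below 0.03 m/s and angular speed of clamp_1 below 0.3 rad/s and value of joint clamp_1_lever above 0.2 rad)) and ((x of clamp_2_pivot in the frame of stock_floor between -0.107 and 0.107 m and y of clamp_2_pivot in the frame of stock_floor between -0.085 and 0.085 m and z of clamp_2_pivot in the frame of stock_floor between -0.005 and 0.013 m and x of clamp_2_ring in the frame of stock_floor between -0.107 and 0.107 m and y of clamp_2_ring in the frame of stock_floor between -0.085 and 0.085 m and z of clamp_2_ring in the frame of stock_floor between -0.005 and 0.013 m and x of clamp_2_lever_ring in the frame of stock_floor between -0.107 and 0.107 m and y of clamp_2_lever_ring in the frame of stock_floor between -0.085 and 0.085 m and z of clamp_2_lever_ring in the frame of stock_floor between -0.005 and 0.013 m and angle between clamp_2_pivot's own z axis and vertical below 0.12 rad and linear speed of clamp_2 below 0.03 m/s and angular speed of clamp_2 below 0.3 rad/s and value of joint clamp_2_lever below 0.08 rad and angle between the x axis of clamp_2_pivot and the x axis of stock_floor, either way round below 0.35 rad) or (x of clamp_2_pivot in the frame of repair_bay between -0.107 and 0.107 m and y of clamp_2_pivot in the frame of repair_bay between -0.059 and 0.059 m and z of clamp_2_pivot in the frame of repair_bay between -0.005 and 0.013 m and x of clamp_2_ring in the frame of repair_bay between -0.107 and 0.107 m and y of clamp_2_ring in the frame of repair_bay between -0.059 and 0.059 m and z of clamp_2_ring in the frame of repair_bay between -0.005 and 0.013 m and x of clamp_2_lever_ring in the frame of repair_bay between -0.107 and 0.107 m and y of clamp_2_lever_ring in the frame of repair_bay between -0.059 and 0.059 m and z of clamp_2_lever_ring in the frame of repair_bay between -0.005 and 0.013 m and angle between clamp_2_pivot's own z axis and vertical below 0.12 rad and linear speed of clamp_2 below 0.03 m/s and angular speed of clamp_2 below 0.3 rad/s and value of joint clamp_2_lever above 0.2 rad)) and ((x of clamp_3_pivot in the frame of stock_floor between -0.107 and 0.107 m and y of clamp_3_pivot in the frame of stock_floor between -0.085 and 0.085 m and z of clamp_3_pivot in the frame of stock_floor between -0.005 and 0.013 m and x of clamp_3_ring in the frame of stock_floor between -0.107 and 0.107 m and y of clamp_3_ring in the frame of stock_floor between -0.085 and 0.085 m and z of clamp_3_ring in the frame of stock_floor between -0.005 and 0.013 m and x of clamp_3_lever_ring in the frame of stock_floor between -0.107 and 0.107 m and y of clamp_3_lever_ring in the frame of stock_floor between -0.085 and 0.085 m and z of clamp_3_lever_ring in the frame of stock_floor between -0.005 and 0.013 m and angle between clamp_3_pivot's own z axis and vertical below 0.12 rad and linear speed of clamp_3 below 0.03 m/s and angular speed of clamp_3 below 0.3 rad/s and value of joint clamp_3_lever below 0.08 rad and angle between the x axis of clamp_3_pivot and the x axis of stock_floor, either way round below 0.35 rad) or (x of clamp_3_pivot in the frame of repair_bay between -0.107 and 0.107 m and y of clamp_3_pivot in the frame of repair_bay between -0.059 and 0.059 m and z of clamp_3_pivot in the frame of repair_bay between -0.005 and 0.013 m and x of clamp_3_ring in the frame of repair_bay between -0.107 and 0.107 m and y of clamp_3_ring in the frame of repair_bay between -0.059 and 0.059 m and z of clamp_3_ring in the frame of repair_bay between -0.005 and 0.013 m and x of clamp_3_lever_ring in the frame of repair_bay between -0.107 and 0.107 m and y of clamp_3_lever_ring in the frame of repair_bay between -0.059 and 0.059 m and z of clamp_3_lever_ring in the frame of repair_bay between -0.005 and 0.013 m and angle between clamp_3_pivot's own z axis and vertical below 0.12 rad and linear speed of clamp_3 below 0.03 m/s and angular speed of clamp_3 below 0.3 rad/s and value of joint clamp_3_lever above 0.2 rad)) and (value of joint each of clamp_1_lever, clamp_2_lever below 0.08 rad or value of joint each of clamp_1_lever, clamp_3_lever below 0.08 rad or value of joint each of clamp_2_lever, clamp_3_lever below 0.08 rad)); the robot touches nothing.
It fails at once if a bystander is knocked over or shifted more than 30 mm (distance of any of oil_bottle, objective, dishes, tip_box, slide_box, tissue_box from where it was at the start of the episode above 0.03 m or angle between any of oil_bottle, objective, dishes, tip_box, slide_box, tissue_box's own z axis and vertical above 0.5 rad).
It fails at once if a clamp is dropped (more than about 30 mm) or flung: it moves faster than 0.8 m/s with nothing holding it ((linear speed of clamp_1 above 0.8 m/s and contact force between the fingers and clamp_1 below 0.05 N) or (linear speed of clamp_2 above 0.8 m/s and contact force between the fingers and clamp_2 below 0.05 N) or (linear speed of clamp_3 above 0.8 m/s and contact force between the fingers and clamp_3 below 0.05 N)).
It also fails if it takes over 67 s, if anything falls off the work surface, if the arm or the gripper's body presses on something with over 40 N, if the wrist force passes 120 N, or if a joint passes its speed limit or range.

ROBOT

A 7-joint arm with a two-finger parallel gripper is mounted at the origin on the work surface. World frame = base frame: x ahead of the robot, y to its left, z up, the work surface at z = 0. Lengths are in m, angles in rad, forces in N, time in s.
With the tool pointing down it reaches from about 0.425 to 0.95 m from the base axis. Payload 4.7 kg.
Tool frame: the origin (TCP) lies on the centre line of the jaws, within the pads' length; the fingertips stand robot.nose_length ahead of it and the grasp point (between the pads) lies 8 mm behind it (robot.nose_length is the distance from the TCP to the fingertips, in m); z points along the fingers, y is the line along which they close (so a half turn about z gives the same grasp; the last joint's range is limited). The gripper opens to 85 mm and grips with 20 to 120 N. Pads are 22 mm wide; open, the fingers measure 114 mm over their backs; the gripper's body (76 mm by 85 mm) begins 54 mm behind the grasp point. The pads swing forward as they close: fully open they stand 13 mm farther back than shut.
Start: joints at [1.183, 0.469, -0.049, 1.532, 0.024, 1.141, -0.082], TCP at [0.237, -0.632, 0.242] pointing down, gripper open.
Joint ranges: [-2.59, 2.59], [-0.33, 1.99], [-1.39, 1.29], [0.1, 2.45], [-1.04, 4.18], [0.21, 1.99], [-2.66, 2.66]. Speed limits (rad/s): [2.57, 2.57, 3.14, 3.14, 3.14, 3.14, 3.14].

INTERFACE

Orientations are given as [roll, pitch, yaw] about the fixed x, y, z axes, in that order (R = Rz(yaw) Ry(pitch) Rx(roll)).
In Python, from plant import robot gives the robot as it stands. Calls block until the motion is done:
- robot.goto(position, orientation): joint-space move of the TCP to a pose.
- robot.move_straight(position, vel=0.15, attitude=None, contact_N=None): straight line of the TCP; attitude=None keeps the orientation; vel is the mean speed in m/s. With contact_N (N) it stops when the force on the tool has changed by that much, and returns True; else False.
- robot.move_joints(angles): joint-space move.
- robot.grip(opening, strength=None): opening from 0.0 (shut) to 1.0 (fully open); strength is the grip in N (None keeps the last); returns when the fingers have stopped.
- robot.sleep(seconds).
- robot.inverse_kinematics(position, orientation): joint angles nearest the present ones, or None.
- robot.sense(): the state.
- robot.grab_frame(name): name is "scene" or "top" or "wrist"; returns a dict with "image" (420x560x3 uint8, red, green, blue), "range_z" (420x560 float32, m along the optical axis (not along the pixel's ray), 0 where there is no reading), "fx", "fy", "cx", "cy" (pixels), "dist_coeffs" ([k1, k2, p1, p2, k3] as OpenCV has them; the pictures are not rectified), "R" (3x3) and "t" (3): a world point X has camera coordinates R X + t. Camera axes: x right, y down, z forward; pixel columns grow to the right and rows downward; lengths in m; the calibration is good to about 2 mm. A picture is of the moment at which its call begins.
A pose or a line that the arm cannot do raises robot.IKError and nothing moves.
- robot.close_job(): hands the job in; it is judged then, once.
The state is a dict: "t": time; "joint_pos": joint angles; "joint_velocities": joint speeds; "effort": joint torques, N m; "tcp_pos": TCP position; "tcp_rot": TCP orientation; "wrist_force": force on the tool from outside, world axes, zero at the start; "torque": the same for the moment, N m; "opening": opening from 0.0 (shut) to 1.0 (fully open); "gripper_force": force on a finger pad.
Only numpy, scipy, OpenCV 4.12 (cv2) and the standard library are available. Lean on these libraries where they do the work, as an engineer would, in place of code of your own. Each camera call takes 0.05 s, during which the arm holds its last target. There are 200 camera calls.

## Working session

There is one attempt and no reset: what is moved stays moved. The work goes in short steps, each a Python script; the robot and the scene stay as the last script left them, time stands still between calls to the robot, and variables do not carry over. Pictures are saved under pics/ and viewed, at most 10 in all, crops included, and the job is handed in when it is done.

```bash
mkdir -p pics; ls; python3 - <<'E'
from plant import robot
import cv2,numpy as np,pickle
o={}
for n in ["scene","top"]:
    f=robot.grab_frame(n); o[n]=f
    cv2.imwrite(f"pics/{n}0.png",f["image"][:,:,::-1])
    print(n,f["fx"],f["fy"],f["cx"],f["cy"],f["dist_coeffs"],np.round(f["R"],3).tolist(),f["t"])
pickle.dump(o,open("f0.pkl","wb"))
print(robot.nose_length,robot.sense())
E
```

```text
pics
scene 388.0485388444379 388.0485388444379 274.4425895286321 212.51690396408608 [-0.02606554  0.          0.          0.          0.        ] [[-0.779, 0.627, -0.012], [0.4, 0.482, -0.779], [-0.483, -0.612, -0.626]] [ 0.36680621 -0.08741589  1.38739786]
top 473.89771033787997 473.89771033787997 286.9371819499768 212.156465601455 [-0.09928531  0.          0.          0.          0.        ] [[0.088, -0.996, -0.003], [-0.975, -0.085, -0.204], [0.203, 0.021, -0.979]] [-0.06892501  0.45299532  1.4230798 ]
0.011 {'t': 0.1, 'joint_pos': array([ 1.18315939,  0.46940316, -0.04858219,  1.53359638,  0.02408373,
        1.14098312, -0.082293  ]), 'joint_velocities': array([ 0.00031291, -0.00027886,  0.00072686, -0.004338  ,  0.00029435,
        0.00226999,  0.00049957]), 'effort': array([ 3.67543535e-04, -5.11517966e+01, -4.70765017e-02, -2.38391000e+01,
        1.08073937e-02,  4.38614952e-03,  2.42094281e-06]), 'tcp_pos': array([ 0.23681772, -0.63154733,  0.24132844]), 'tcp_rot': array([-3.13978823e+00,  5.36834694e-05,  3.58755307e-01]), 'wrist_force': array([-0.27600109, -0.09777578, -0.30438791]), 'torque': array([ 0.0354056 , -0.01881975, -0.02770537]), 'gripper_force': 0.0, 'opening': 0.999925578155685}
```

View pics/top0.png

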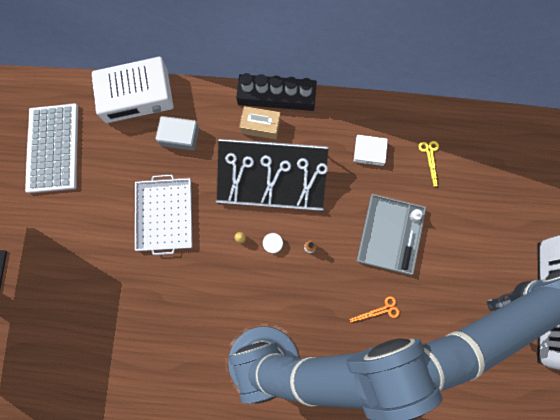

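View pics/scene0.png

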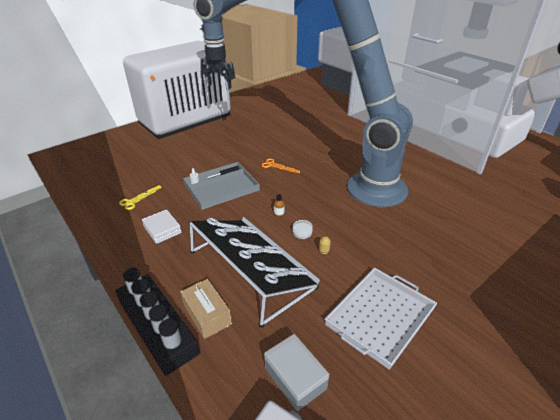

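Candidates (top view): three steel clamps on the stand, joints near (235,187), (270,184) and (310,187). Look-alikes are the yellow one at (430,163) and the orange one at (377,312), which stay put. The trays are at (163,215) for stock and (391,235) for repair, with its bottle at (417,214).

```bash
cat > h.py <<'E'
import numpy as np,cv2
from scipy.spatial.transform import Rotation as Ro
def K(f): return np.array([[f["fx"],0,f["cx"]],[0,f["fy"],f["cy"]],[0,0,1.]])
def rays(f,px):
    u=cv2.undistortPoints(np.array(px,float).reshape(-1,1,2),K(f),np.array(f["dist_coeffs"]))[:,0]
    return np.c_[u,np.ones(len(u))]
def cloud(f):
    h,w=f["range_z"].shape; v,u=np.mgrid[:h,:w]
    c=rays(f,np.c_[u.ravel(),v.ravel()])*f["range_z"].reshape(-1,1)
    P=(c-f["t"])@f["R"]; P[f["range_z"].ravel()==0]=np.nan
    return P.reshape(h,w,3)
def onplane(f,px,p0,n):
    d=rays(f,px)@f["R"]; C=-np.array(f["R"]).T@f["t"]
    return C+d*(((p0-C)@n)/(d@n))[:,None]
def project(f,X):
    return cv2.projectPoints(np.array(X,float),cv2.Rodrigues(np.array(f["R"]))[0],np.array(f["t"],float),K(f),np.array(f["dist_coeffs"]))[0][:,0]
E
python3 - <<'E'
import pickle;from h import *
f=pickle.load(open("f0.pkl","rb"))["top"]; P=cloud(f)
def box(u0,v0,u1,v1): return P[v0:v1,u0:u1].reshape(-1,3)
b=box(225,150,322,203); b=b[~np.isnan(b[:,0])]
im=f["image"][150:203,225:322].reshape(-1,3); dark=b[im.max(1)<60] if len(b)==len(im) else b
A=np.c_[dark[:,:2],np.ones(len(dark))]; s=np.linalg.lstsq(A,dark[:,2],rcond=None)[0]; print("plane",s,np.degrees(np.arctan(np.hypot(*s[:2]))),np.std(A@s-dark[:,2]),len(dark))
c=onplane(f,[[219,141],[327,147],[323,209],[217,203]],np.array([0,0,s[2]]),np.array([-s[0],-s[1],1])); print("stand corners",c.round(3).tolist(),c.mean(0))
for n,bx,z in [("stock",(120,160,205,265),(.014,.03)),("repair",(345,185,435,285),(.018,.033)),("bench",(440,200,480,260),(-1,1))]:
    b=box(*bx); m=(b[:,2]>z[0])&(b[:,2]<z[1]); q=b[m]; print(n,m.sum(),q[:,2].mean(),cv2.minAreaRect((q[:,:2]*1000).astype(np.float32)))
h=.022; print("stock rim",onplane(f,[[136,181],[190,178],[192,249],[136,252]],np.array([0,0,.022]),np.array([0,0,1.])).round(3).tolist())
print("repair rim",onplane(f,[[373,196],[425,207],[410,274],[358,263]],np.array([0,0,.026]),np.array([0,0,1.])).round(3).tolist())
big=lambda x0,y0,x1,y1:cv2.resize(f["image"][y0:y1,x0:x1,::-1],None,fx=4,fy=4,interpolation=cv2.INTER_CUBIC)
a=big(115,160,215,270);c=big(345,160,445,270)
cv2.imwrite("pics/trays.png",np.hstack([a,c]))
E
```

```text
plane [ 0.52576503  0.00799907 -0.23454275] 27.73655515025955 0.0052487836682671265 5119
stand corners [[0.649, 0.198, 0.108], [0.658, -0.135, 0.11], [0.483, -0.141, 0.018], [0.474, 0.196, 0.016]] [0.56595227 0.02943599 0.06325062]
stock 563 0.022078769613995942 ((424.097900390625, 365.2029724121094), (257.0944519042969, 182.77313232421875), 8.469958305358887)
repair 527 0.023313132084750228 ((423.627197265625, -361.2304992675781), (176.68661499023438, 220.73883056640625), 80.78376770019531)
bench 2387 -0.0026635192087068296 ((460.8367614746094, -588.7640991210938), (202.20082092285156, 135.30274963378906), 1.6878467798233032)
stock rim [[0.522, 0.467, 0.022], [0.547, 0.292, 0.022], [0.32, 0.256, 0.022], [0.294, 0.432, 0.022]]
repair rim [[0.538, -0.296, 0.026], [0.516, -0.464, 0.026], [0.3, -0.424, 0.026], [0.321, -0.261, 0.026]]
```

View pics/trays.png

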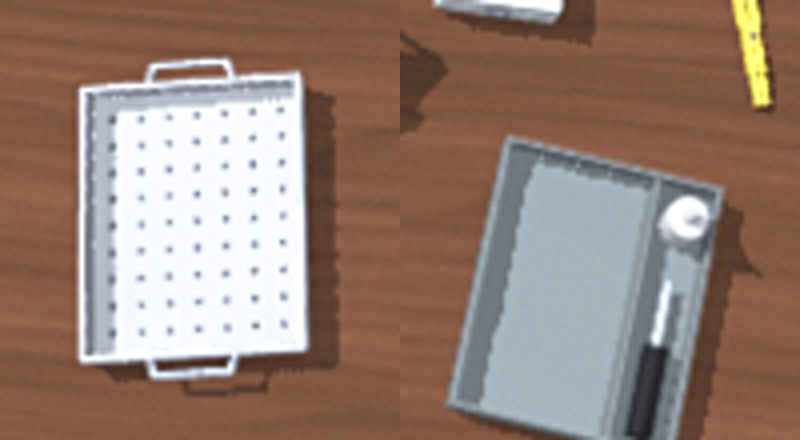

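The stock tray centre is about (0.422, 0.363) at yaw +0.15. The repair tray is at (0.4215, -0.361), yaw -0.16, with the bottle at +x/-y, so the bay centre is about (0.4256, -0.336). Next is a close wrist view along the normal of the stand face.

```bash
python3 - <<'E'
from plant import robot
from h import *; import pickle
c=np.array([.566,.029,.065]); n=Ro.from_euler('xyz',[0,-np.radians(28),.02]).as_matrix()[:,2]
p=c+n*.26-np.array([.03,0,0])
for y in [0,np.pi]:
    print(robot.inverse_kinematics(p,[np.pi,-np.radians(28),.02+y]) if y==0 else None)
robot.goto([.45,-.15,.33],[np.pi,-np.radians(15),.02])
robot.goto(p,[np.pi,-np.radians(28),.02])
f=robot.grab_frame("wrist"); pickle.dump(f,open("w.pkl","wb")); cv2.imwrite("pics/w1.png",f["image"][:,:,::-1])
s=robot.sense(); print(s["t"],s["tcp_pos"],s["joint_pos"].round(2),-np.array(f["R"]).T@f["t"])
print(project(f,[c]))
E
```

```text
[ 0.89565578 -0.3248534  -0.84837757  2.27541196 -0.44666537  0.62918088
 -1.23437925]
None
2.8417 [0.41538089 0.02510394 0.29567943] [ 0.65 -0.27 -0.68  2.28 -0.28  0.6  -1.42] [0.41745816 0.02499484 0.4459458 ]
[[277.09780446 140.05304168]]
```

View pics/w1.png

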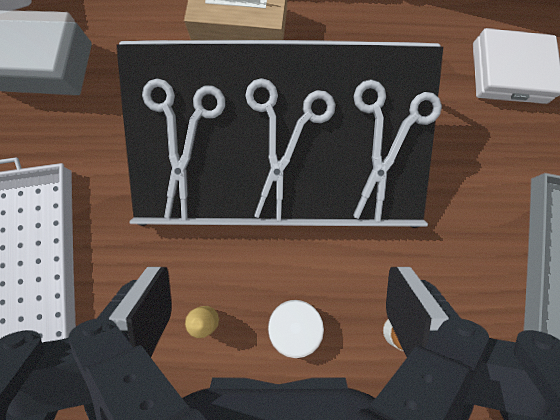

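The wrist view shows the three silver clamps clearly on the black face. Joints are at (178,171), (277,171) and (381,172), with ring pairs (158,95)/(209,102), (261,95)/(319,106) and (370,96)/(425,107).

```bash
cat > plan.py <<'E'
from h import *; import pickle
f=pickle.load(open("w.pkl","rb")); P=cloud(f)
b=P[55:210,135:425].reshape(-1,3); im=f["image"][55:210,135:425].reshape(-1,3)
d=b[(im.max(1)<50)&~np.isnan(b[:,0])]
for _ in range(3):
    m=d.mean(0); n=np.linalg.svd(d-m,full_matrices=False)[2][2]; n*=np.sign(n[2]); r=(d-m)@n; d=d[abs(r)<2.5*r.std()]
px={"A":[(178,171),(158,95),(209,102)],"B":[(277,171),(261,95),(319,106)],"C":[(381,172),(370,96),(425,107)]}
G={}
for k,v in px.items():
    X=onplane(f,v,m+n*.006,n); mid=(X[1]+X[2])/2; u=mid-X[0]; u/=np.linalg.norm(u)
    a,c=X[1]-X[0],X[2]-X[0]; q=np.arccos(a@c/np.linalg.norm(a)/np.linalg.norm(c))-2*np.arctan2(17,80)
    g=X[0]+.042*u; g-=n*((g-m)@n)   # on face
    R=np.c_[u,np.cross(-n,u),-n]    # tool x uphill, z into face
    G[k]=dict(g=g,R=R,rpy=Ro.from_matrix(R).as_euler('xyz'),q=q,pivot=X[0],u=u,n=n,L=(np.linalg.norm(a),np.linalg.norm(c)))
if __name__=="__main__":
    print(n,np.degrees(np.arccos(n[2])),r.std(),"height at centre",m+n*0, m[2]-( n[0]*(.566-m[0])+n[1]*(.029-m[1]))/n[2])
    for k in G: print(k,{a:np.round(b,3).tolist() for a,b in G[k].items() if a!="R"})
E
python3 plan.py
```

```text
[-0.46940088 -0.00474286  0.88297243] 27.99696845195501 0.0007620496953544038 height at centre [0.57395853 0.02652875 0.06652574] 0.06230814168954836
A {'g': [0.573, 0.133, 0.066], 'rpy': [-3.069, -0.484, -0.145], 'q': 0.246, 'pivot': [0.533, 0.138, 0.052], 'u': [0.876, -0.128, 0.465], 'n': [-0.469, -0.005, 0.883], 'L': [0.083, 0.083]}
B {'g': [0.574, 0.022, 0.067], 'rpy': [-3.05, -0.481, -0.186], 'q': 0.35, 'pivot': [0.535, 0.029, 0.052], 'u': [0.871, -0.164, 0.462], 'n': [-0.469, -0.005, 0.883], 'L': [0.083, 0.083]}
C {'g': [0.575, -0.093, 0.067], 'rpy': [-3.061, -0.483, -0.162], 'q': 0.332, 'pivot': [0.536, -0.087, 0.052], 'u': [0.874, -0.143, 0.464], 'n': [-0.469, -0.005, 0.883], 'L': [0.083, 0.082]}
```

```bash
cat > act.py <<'E'
from plant import robot
from plan import *
def pick(k,du=0.):
    c=G[k]; g=c["g"]+du*c["u"]; n=c["n"]
    robot.grip(.62,40)
    robot.goto(g+n*.09,c["rpy"])
    robot.move_straight(g+n*.03,vel=.12)
    hit=robot.move_straight(g+n*.0125,vel=.04,contact_N=8)
    s=robot.sense(); print("at face",hit,((s["tcp_pos"]-c["g"])@n).round(4))
    robot.grip(0.,60); s=robot.sense()
    print(k,"t",s["t"],"opening mm",85*s["opening"],"expected if seized",17+42e0*c["q"],"F",s["gripper_force"],"wrist",s["wrist_force"].round(1))
def lift(k):
    c=G[k]; robot.move_straight(robot.sense()["tcp_pos"]+c["n"]*.09,vel=.15)
    s=robot.sense(); print("lifted",s["t"],85*s["opening"],s["gripper_force"],s["wrist_force"].round(2))
TR={"stock":(np.array([.422,.363,.003]),.150),"repair":(np.array([.4256,-.336,.003]),-.161)}
def above(tray,x,y,h=.16):
    o,a=TR[tray]; p=o+np.array([x*np.cos(a)-y*np.sin(a),x*np.sin(a)+y*np.cos(a),0])
    robot.goto(p+[0,0,h],[np.pi,0,a]); return p
def lay(p):
    robot.move_straight(p+[0,0,.035],vel=.12)
    hit=robot.move_straight(p+[0,0,.0095],vel=.03,contact_N=5)
    s=robot.sense(); print("down",hit,s["tcp_pos"]-p,s["wrist_force"].round(1))
def snap(cam,name,crop=None):
    f=robot.grab_frame(cam); pickle.dump(f,open(name+".pkl","wb")); im=f["image"][:,:,::-1]
    cv2.imwrite(f"pics/{name}.png",im); return f
E
python3 - <<'E'
from act import *
pick("A"); lift("A"); snap("wrist","wA")
E
```

```text
Traceback (most recent call last):
  File "act.py", line 7, in pick
    robot.move_straight(g+n*.03,vel=.12)
    ~~~~~~~~~~~~~~~~~~~^^^^^^^^^^^^^^^^^
plant.IKError: the arm cannot follow that straight line within its joint ranges
```

```bash
python3 - <<'E'
from act import *
s=robot.sense(); print(s["t"],s["joint_pos"].round(2))
for k in "ABC":
  c=G[k]
  for half in (0,1):
    R=c["R"]@np.diag([-1,-1,1.]) if half else c["R"]
    for tilt in (0,10,20):
      R2=R@Ro.from_euler('y',(tilt if not half else -tilt),degrees=True).as_matrix()
      e=Ro.from_matrix(R2).as_euler('xyz')
      for h in (.09,.0125):
        j=robot.inverse_kinematics(c["g"]+c["n"]*h,e); print(k,half,tilt,R2[:,2].round(2),h,None if j is None else j.round(2))
E
```

```text
4.7583 [-0.73  0.24  0.35  2.27  0.49  0.22 -2.56]
A 0 0 [ 0.47  0.   -0.88] 0.09 [-0.73  0.24  0.35  2.27  0.49  0.22 -2.56]
A 0 0 [ 0.47  0.   -0.88] 0.0125 None
A 0 10 [ 0.61 -0.02 -0.79] 0.09 [-0.77  0.24  0.32  2.37  1.79  0.23  2.38]
A 0 10 [ 0.61 -0.02 -0.79] 0.0125 [-1.17  0.63  0.94  2.36  3.79  0.31  0.26]
A 0 20 [ 0.74 -0.04 -0.67] 0.09 [-0.51  0.28 -0.05  2.45  2.15  0.55  1.97]
A 0 20 [ 0.74 -0.04 -0.67] 0.0125 [-1.32  0.86  1.11  2.45  3.56  0.57  0.3 ]
A 1 0 [ 0.47  0.   -0.88] 0.09 [-0.73  0.24  0.35  2.27  0.49  0.22 -2.56]
A 1 0 [ 0.47  0.   -0.88] 0.0125 [ 0.12  0.48 -0.62  2.2   1.47  0.45 -0.29]
A 1 10 [ 0.61 -0.02 -0.79] 0.09 [-0.62  0.23  0.15  2.37  1.74  0.27 -0.71]
A 1 10 [ 0.61 -0.02 -0.79] 0.0125 [-0.25  0.44 -0.24  2.31  2.08  0.43 -1.  ]
A 1 20 [ 0.74 -0.04 -0.67] 0.09 [-0.18  0.31 -0.43  2.43  2.07  0.64 -1.05]
A 1 20 [ 0.74 -0.04 -0.67] 0.0125 [ 0.16  0.63 -0.8   2.37  2.18  0.93 -0.98]
B 0 0 [ 0.47  0.   -0.88] 0.09 [ 0.23  0.23 -0.43  2.28  0.81  0.24 -2.66]
B 0 0 [ 0.47  0.   -0.88] 0.0125 None
B 0 10 [ 0.61 -0.02 -0.79] 0.09 [ 0.01  0.21 -0.24  2.3
[... 659 characters left out ...]
.0125 None
C 0 10 [ 0.61 -0.02 -0.79] 0.09 [-0.35  0.24  0.55  2.41  4.1   0.23  0.55]
C 0 10 [ 0.61 -0.02 -0.79] 0.0125 [-0.33  0.47  0.54  2.37  3.85  0.42  0.75]
C 0 20 [ 0.74 -0.04 -0.67] 0.09 None
C 0 20 [ 0.74 -0.04 -0.67] 0.0125 [ 0.15  0.47 -0.05  2.44  3.17  0.61  1.49]
C 1 0 [ 0.47  0.   -0.88] 0.09 [ 1.02  0.41 -1.05  2.23  1.03  0.35  0.6 ]
C 1 0 [ 0.47  0.   -0.88] 0.0125 [ 0.9   0.61 -0.98  2.2   1.51  0.43  0.18]
C 1 10 [ 0.61 -0.02 -0.79] 0.09 [ 0.96  0.36 -0.95  2.34  1.97  0.25 -0.34]
C 1 10 [ 0.61 -0.02 -0.79] 0.0125 [ 0.35  0.43 -0.28  2.34  2.95  0.28 -1.38]
C 1 20 [ 0.74 -0.04 -0.67] 0.09 None
C 1 20 [ 0.74 -0.04 -0.67] 0.0125 [ 0.03  0.48  0.09  2.45  3.26  0.62 -1.76]
```

```bash
cat >> act.py <<'E'
def raisej(d=-.2):
    q=robot.sense()["joint_pos"].copy(); q[1]=max(q[1]+d,-.32); robot.move_joints(q)
def pick(k):
    c=G[k]; g=c["g"]; n=c["n"]; R=c["R"]@np.diag([-1,-1,1.]); e=Ro.from_matrix(R).as_euler('xyz')
    robot.grip(.62,40)
    q=np.array(robot.inverse_kinematics(g+n*.0125,e)); print("q",q.round(2))
    for d in (-.3,-.14):
        w=q.copy(); w[1]+=d; robot.move_joints(w)
        s=robot.sense(); v=s["tcp_pos"]-g; print("hover n,u,side",[round(float(v@a),3) for a in (n,c["u"],np.cross(n,c["u"]))])
    robot.move_straight(g+n*.03,vel=.15,attitude=e)
    hit=robot.move_straight(g+n*.0125,vel=.04,contact_N=8)
    s=robot.sense(); print("at face",hit,((s["tcp_pos"]-g)@n).round(4))
    robot.grip(0.,60); s=robot.sense()
    print(k,"t",s["t"],"opening mm",85*s["opening"],"if seized",17+42e0*c["q"],"F",s["gripper_force"],"wrist",s["wrist_force"].round(1))
def lift(k):
    c=G[k]
    try: robot.move_straight(robot.sense()["tcp_pos"]+c["n"]*.025,vel=.1)
    except robot.IKError: print("no straight")
    raisej(-.15)
    s=robot.sense(); print("lifted",s["t"],s["tcp_pos"].round(3),85*s["opening"],s["gripper_force"],s["wrist_force"].round(2))
E
python3 - <<'E'
from act import *
raisej(-.2); pick("A"); lift("A"); snap("wrist","wA")
E
```

```text
q [ 0.12  0.48 -0.62  2.2   1.47  0.45 -0.29]
hover n,u,side [0.151, 0.099, 0.011]
hover n,u,side [0.073, 0.051, 0.005]
at face False 0.0125
A t 9.4667 opening mm 14.453856990251651 if seized 27.325887907410262 F 57.73001253604889 wrist [-1.6 -0.8  6.8]
lifted 10.3 [0.57  0.131 0.182] 14.396456998543641 57.97497228279241 [-1.2   0.35 -2.45]
```

View pics/wA.png

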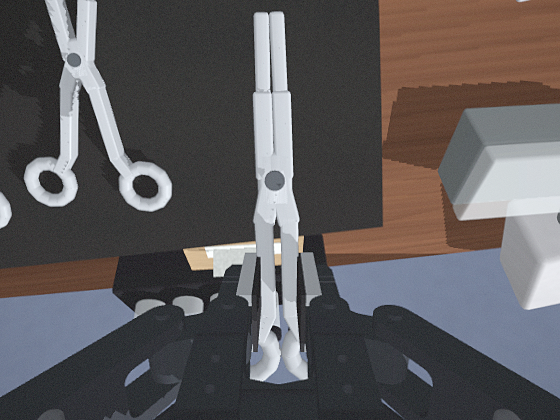

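Clamp A is free: it closed to the shut shank width, and the picture shows it shut with the jaws at (270,15) and the joint at (275,180), aligned in the grip. It goes to the stock tray.

```bash
cat >> act.py <<'E'
def above(tray,x,y,h=.15):   # tool x = -handles; handles towards tray +x
    o,a=TR[tray]; p=o+np.array([x*np.cos(a)-y*np.sin(a),x*np.sin(a)+y*np.cos(a),0]); e=[np.pi,0,a+np.pi]
    q=robot.inverse_kinematics(p+[0,0,h],e); print("q above",None if q is None else np.round(q,2))
    robot.goto(p+[0,0,h],e)
    s=robot.sense(); print("above",s["t"],s["tcp_pos"].round(3),Ro.from_euler('xyz',s["tcp_rot"]).as_matrix()[:,0].round(2),85*s["opening"])
    return p
E
python3 - <<'E'
from act import *
p=above("stock",.0225,.042); lay(p); snap("wrist","wA2")
E
```

```text
q above [-0.2   0.59 -0.86  1.78  0.52  1.02  0.46]
above 11.5167 [0.439 0.406 0.152] [-0.99 -0.15  0.  ] 14.051525578296253
down True [-9.11684051e-05 -2.58532134e-04  1.32046878e-02] [ 0.2 -0.7  5.7]
```

```bash
cat >> act.py <<'E'
def release(o=.42):
    robot.grip(o); robot.move_straight(robot.sense()["tcp_pos"]+np.array([0,0,.14]),vel=.2)
    print("released",robot.sense()["t"])
E
python3 - <<'E'
from act import *
release(); snap("wrist","wA3"); 
G["B"]; pick("B"); lift("B"); snap("wrist","wB")
a=[pickle.load(open(x+".pkl","rb"))["image"][:,:,::-1] for x in ("wA3","wB")]
cv2.imwrite("pics/AB.png",cv2.resize(np.hstack(a),(800,300)))
E
```

```text
released 14.5583
q [ 0.21  0.42 -0.43  2.25  1.53  0.23 -0.2 ]
hover n,u,side [0.152, 0.099, 0.014]
hover n,u,side [0.074, 0.051, 0.006]
at face False 0.0129
B t 18.4667 opening mm 31.300212970082494 if seized 31.70717839506707 F 57.85431459808024 wrist [-6.5  0.1  8.7]
lifted 19.3 [0.57  0.018 0.182] 31.482918714824073 59.127762696443824 [-0.47 -0.15 -1.83]
```

View pics/AB.png

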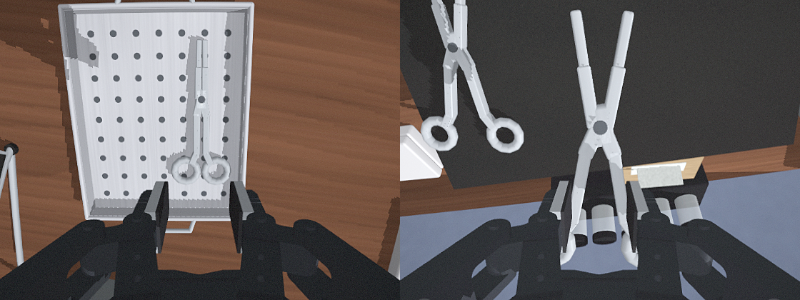

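Left: clamp A lies shut in the stock tray. Right: clamp B is still open in the grip (31 mm, no movement), so it is seized and goes to the repair bay.

```bash
python3 - <<'E'
from act import *
raisej(-.08)
p=above("repair",.0225,0); lay(p); release(.55); snap("wrist","wB3")
pick("C"); lift("C"); snap("wrist","wC")
a=[pickle.load(open(x+".pkl","rb"))["image"][:,:,::-1] for x in ("wB3","wC")]
cv2.imwrite("pics/BC.png",cv2.resize(np.hstack(a),(800,300)))
E
```

```text
q above [ 1.16  0.5  -0.77  1.87  0.42  0.95  1.6 ]
above 21.0667 [ 0.448 -0.338  0.152] [-0.99  0.16  0.  ] 31.137624172262978
down True [-2.23795690e-04  6.26606275e-05  1.34898050e-02] [-1.2 -0.5  4.8]
released 24.0083
q [ 1.02  0.74 -1.18  2.2   1.56  0.6   0.19]
hover n,u,side [0.11, 0.073, -0.016]
hover n,u,side [0.055, 0.036, -0.012]
at face False 0.0123
C t 27.3917 opening mm 14.34702441312861 if seized 30.92442352333175 F 58.09372544288635 wrist [-2.  -0.4  6.6]
lifted 28.1417 [ 0.566 -0.107  0.156] 14.459266280658468 58.27921450138092 [-0.18  0.53 -2.44]
```

View pics/BC.png

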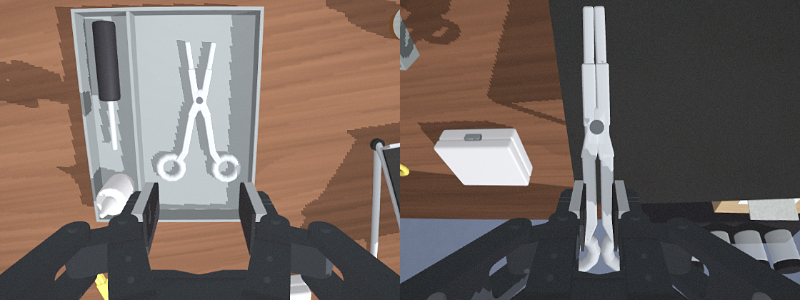

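B lies open and flat in the bay. C is free and shut in the grip, so it takes the other half of the stock tray.

```bash
python3 - <<'E'
from act import *
raisej(-.12)
p=above("stock",.0225,-.042); lay(p); release(); robot.sleep(.3)
w=snap("wrist","wC3"); t=snap("top","tend"); print(robot.sense()["t"],robot.sense()["opening"])
cv2.imwrite("pics/end.png",cv2.resize(np.hstack([w["image"],t["image"]])[:,:,::-1],(800,300)))
E
```

```text
q above [ 0.08  0.62 -1.08  1.87  0.63  1.05  0.46]
above 30.1583 [0.451 0.323 0.153] [-0.99 -0.15  0.  ] 14.335242210381214
down True [-0.00012019 -0.00020867  0.01321269] [ 0.3 -0.8  5.4]
released 33.15
33.55 0.4216302925824573
```

View pics/end.png

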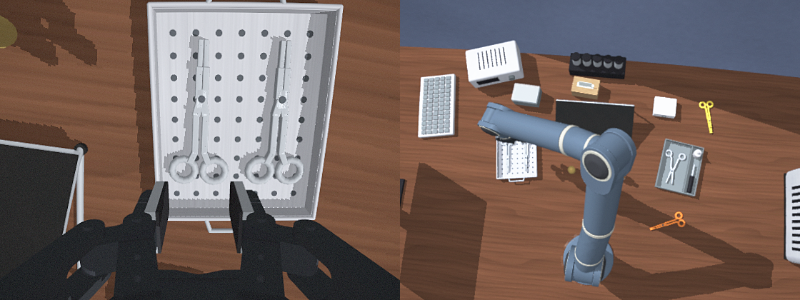

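Both free clamps lie shut and side by side in the stock tray, at (201,140) and (280,140) in the left half. The seized one is in the repair bay, and nothing visible was disturbed.

```bash
python3 -c "
from plant import robot
print(robot.close_job())"
```

```text
the job is handed in; nothing more can be done
None
```

The job is handed in at about 34 s of the 67 s limit: the two free clamps (left and right on the stand) lie shut side by side in the stock tray, and the seized middle one lies open in the repair bay; the judge's verdict was not shown.

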